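# Rinse the forceps and put them away in the short drawer

## Task

Dip the tip of the forceps well into the steel rinse pot, then lay the forceps flat in the blue-fronted drawer that stands ajar, tips towards the back, and push the drawer fully shut. Even pulled out to its stop the drawer is too short to drop them straight in, so slip them under the unit's top tip first. Leave the pot and everything else standing where it is.

Things in the scene. Friction and masses are not known exactly. Their poses are not given: they have to be found in the camera images.
- forceps: steel ring-handled forceps, rigid, 172 mm long, about 100 g, flat on the rest's bars. Origin: underside of the box lock, the grip (42 x 14 x 12 mm block centred on it, 14 wide in y). x to the tip (end at +100; tail of the rings at -72), z up from the upper face as it lies at the start. Jaws 10 then 7 wide, 10 thick; ring pair 62 wide in y, 9 thick, from x -40 to -72; all undersides at z = 0
- forceps_tip (a point): end of the forceps' jaws, 100 mm ahead of the forceps' origin, at half thickness (5 mm above the underside)
- forceps_tail (a point): end of the forceps' finger rings, 72 mm behind the forceps' origin, 5 mm above the underside
- rest: fixed instrument rest: base plate 135 x 70 x 4 mm with two blue cross bars, 10 mm thick, 64 wide, tops 26 mm above the table, at x = +55 and x = -38 mm (the forceps' lock lies free between them). Origin on the table; its x axis is near the forceps' x axis at the start
- pot: loose open steel rinse pot, empty, 84 mm across, 55 mm high, wall 3 mm, floor about 5 mm thick, 0.4 kg. Origin at the centre of its underside
- pot_rim (a point): centre of the pot's mouth, at rim height, 55 mm above the table
- unit_mouth (a point): on the fixed white drawer unit (240 deep x 250 wide x 108 high): the front lower edge of its top board, above the middle of the open drawer, 96 mm above the table; x points into the unit, z up. The board above is 12 thick. The other fronts are dummies; the unit reaches from 65 mm right (y -65) to 185 mm left of here; a basket stands on it, 150 mm or more behind the front
- drawer (a joint): how far the blue-fronted drawer is out (m): 0 shut, 0.125 its end stop; starts ajar, 0.03 to 0.09 out; even at the stop its rear stays under the unit's top. About 2.5 N of friction; stays where it is left
- drawer_floor (a point): centre of the drawer's inner floor, 50 mm above the table; x to the drawer's rear along its slide, z up. Inside: x -100 to +100, y -44 to +44, walls and front rim 38 high above this floor; blue front 12 thick, x -112 to -100. The top board's underside is 46 above this floor; the unit's front edge is at x = -100 mm + the joint value here, so the open part is shorter than the forceps
- drawer_handle (a point): middle of the drawer's bar handle (10 mm round bar, 50 mm long in y), 152 mm ahead (-x) of drawer_floor and 20 mm above it (70 mm above the table); its middle is 40 mm off the blue front, so closed fingers fit down behind it; two stems at y -25 and +25 join it to the front
- saline_a: white saline bottle, 60 mm across, 150 tall, blue cap, standing; bystander; origin at the centre of its underside
- saline_b: white saline bottle, 60 mm across, 150 tall, orange cap, standing; bystander; origin at the centre of its underside
- saline_c: white saline bottle, 60 mm across, 150 tall, blue cap, standing; bystander; origin at the centre of its underside
- pill_jar: small amber jar with white cap, 40 mm across, 55 tall; bystander; origin at the centre of its underside
- dish: shallow steel bowl, 110 mm across, 30 high; bystander; origin at the centre of its underside
- tape: pale roll of tape lying flat, 70 mm across, 25 high; bystander; origin at the centre of its underside
- med_cup: small orange medicine cup, 48 mm across, 40 high; bystander; origin at the centre of its underside
Not all that is in view belongs to the job. Of the things that look like the forceps, the smallest one is meant.

How it is judged:
By the outcome, as a careful person would: the job done as asked, in the order asked, and still so for the second after the job is handed in, with the robot touching nothing.
It also fails if it takes over 70 s, if anything falls off the work surface, if the arm or the gripper's body presses on something with over 40 N, if the wrist force passes 120 N, or if a joint passes its speed limit or range.

## Robot

A 6-joint arm with a two-finger parallel gripper is mounted at the origin on the work surface. World frame = base frame: x ahead of the robot, y to its left, z up, the work surface at z = 0. Lengths are in m, angles in degrees, forces in N, time in s.
With the tool pointing down it reaches from about 0.3 to 0.75 m from the base axis. Payload 8.5 kg.
Tool frame: the origin (TCP) lies at the very end of the fingers, on their centre line; the grasp point (between the pads) lies 19 mm behind it; z points along the fingers, y is the line along which they close (so a half turn about z gives the same grasp; the last joint's range is limited). The gripper opens to 88 mm and grips with 3 to 60 N. Pads are 18 mm wide; open, the fingers measure 123 mm over their backs; the gripper's body (75 mm by 187 mm) begins 45 mm behind the grasp point.
Start: joints at [-78.971, 21.807, 74.336, -0, 83.858, -12.336], TCP at [0.218, -0.505, 0.239] pointing down, gripper open.
Joint ranges: [-178.18, 178.18], [-50.72, 133.34], [12.68, 142.11], [-81.47, 261.47], [9.98, 163.14], [-165.26, 165.26]. Speed limits (degrees/s): [136.94, 136.94, 180, 180, 180, 180].

## Interface

Orientations are given as [roll, pitch, yaw] about the fixed x, y, z axes, in that order (R = Rz(yaw) Ry(pitch) Rx(roll)).
In Python, from cell import ctrl, status, eyes, models gives the robot as it stands. Calls block until the motion is done:
- ctrl.goto(position, orientation): joint-space move of the TCP to a pose.
- ctrl.move_linear(position, max_speed=0.15, rot=None, max_force=None): straight line of the TCP; rot=None keeps the orientation; max_speed is the mean speed in m/s. With max_force (N) it stops when the force on the tool has changed by that much, and returns True; else False.
- ctrl.move_j(angles): joint-space move.
- ctrl.grip(opening, f_grip=None): finger opening in m; f_grip is the grip in N (None keeps the last); returns when the fingers have stopped.
- ctrl.hold(seconds).
- ctrl.inverse_kinematics(position, orientation): joint angles nearest the present ones, or None.
- status.state(): the state.
- eyes.get_image(name): name is "scene" or "top"; returns the picture (400x640x3 uint8, red, green, blue); there is no depth.
- eyes.camera_info(name): a dict with "fov_y" (degrees; the focal length in pixels is half the picture's height over the tangent of half this angle, whatever the lens; pixels are square), "cx", "cy" (the principal point, pixels), "R" (3x3) and "t" (3): a world point X has camera coordinates R X + t. Camera axes: x right, y down, z forward; pixel columns grow to the right and rows downward; lengths in m; the calibration is good to about 2 mm. A picture is of the moment at which its call begins. camera_info takes no time and is no camera call.
A pose or a line that the arm cannot do raises ctrl.MotionError and nothing moves.
- ctrl.close_job(): hands the job in; it is judged then, once.
Trained networks look in the newest picture that a camera, given by its name, has taken for a name from the list of things; names that differ only in an ending like _2 or _b are one class to them, and where a whole thing is asked for, a point or a joint stands for the part that bears it (a point fixed in the world has none). Each returns a list of dicts, best first, with "conf" (0 to 1); they miss things now and then, are a little off and sometimes report something else, mostly with a low value. They report only what shows in the picture. A call takes as long as a camera call. They do not tell look-alikes from the thing itself.
- models.look_for(camera, thing): "rect" ([left, top, right, bottom] in pixels, round what is visible of it).
- models.trace(camera, thing): "pixels" (400x640 bool, what is visible of it) and "rect" ([left, top, right, bottom] in pixels, round what is visible of it).
- models.place_of(camera, thing): "pixel" ([column, row] in pixels: a listed point, or the origin of a listed thing).
The state is a dict: "time": time; "q": joint angles; "joint_velocities": joint speeds; "effort": joint torques, N m; "ee_pos": TCP position; "ee_rot": TCP orientation; "force": force on the tool from outside, world axes, zero at the start; "moment": the same for the moment, N m; "opening": finger opening in m; "grasp_force": force on a finger pad.
Only numpy, scipy, OpenCV 4.12 (cv2) and the standard library are available. Lean on these libraries where they do the work, as an engineer would, in place of code of your own. Each camera call takes 0.05 s, during which the arm holds its last target. There are 200 camera calls.

## Working session

There is one attempt and no reset: what is moved stays moved. The work goes in short steps, each a Python script; the robot and the scene stay as the last script left them, time stands still between calls to the robot, and variables do not carry over. Pictures are saved under pics/ and viewed, at most 10 in all, crops included, and the job is handed in when it is done.

```bash
ls; mkdir -p pics
python3 - <<'E'
from cell import ctrl,status,eyes,models
import cv2,numpy as np
for c in ("scene","top"):
    im=eyes.get_image(c); cv2.imwrite(f"pics/{c}0.png",im[:,:,::-1]); 
    i=eyes.camera_info(c); print(c,i)
    for t in ["forceps","forceps_tip","forceps_tail","rest","pot","pot_rim","unit_mouth","drawer_floor","drawer_handle","saline_a","pill_jar","dish","tape","med_cup"]:
        print(t,[(np.round(d["pixel"]).tolist(),round(d["conf"],2)) for d in models.place_of(c,t)][:5])
print(status.state())
E
```

```text
pics
scene {'fov_y': 55.56785820943755, 'cx': 317.10418254123374, 'cy': 200.71157613482393, 'R': array([[ 0.30700106,  0.95146617, -0.02150509],
       [ 0.51851037, -0.18616585, -0.83455933],
       [-0.79805849,  0.24505998, -0.55049819]]), 't': array([-0.2621928 , -0.17316291,  1.62418641])}
forceps [([167.0, 218.0], 0.89), ([303.0, 208.0], 0.88), ([247.0, 226.0], 0.53)]
forceps_tip [([147.0, 202.0], 0.87), ([263.0, 240.0], 0.79), ([294.0, 227.0], 0.72)]
forceps_tail [([310.0, 192.0], 0.72), ([237.0, 213.0], 0.65), ([185.0, 228.0], 0.57)]
rest [([246.0, 234.0], 0.79)]
pot [([184.0, 256.0], 0.81)]
pot_rim [([182.0, 241.0], 0.57)]
unit_mouth [([375.0, 209.0], 0.86)]
drawer_floor [([243.0, 226.0], 0.55)]
drawer_handle [([305.0, 254.0], 0.69), ([361.0, 202.0], 0.5)]
saline_a [([223.0, 297.0], 0.82), ([285.0, 277.0], 0.68), ([187.0, 301.0], 0.63)]
pill_jar [([215.0, 231.0], 0.7), ([374.0, 210.0], 0.27)]
dish [([432.0, 182.0], 0.68), ([306.0, 257.0], 0.32)]
tape [([373.0, 176.0], 0.71), ([183.0, 302.0], 0.38)]
med_cup [([306.0, 255.0], 0.82)]
top {'fov_y': 42.5826051825693, 'cx': 324.46
[... 989 characters left out ...]
), ([237.0, 274.0], 0.37)]
{'time': 1.5, 'q': array([-7.89705862e+01,  2.18066941e+01,  7.43372835e+01, -1.75459823e-04,
        8.38573334e+01, -1.23372642e+01]), 'joint_velocities': array([ 0.062883  , -0.04117754,  0.05715606, -0.07616474, -0.04452269,
       -0.12408887]), 'effort': array([-3.33781873e-04, -4.37795627e+01, -2.24730545e+01,  7.13317632e-02,
        3.13913310e-02, -2.31775567e-05]), 'ee_pos': array([ 0.21811665, -0.50487235,  0.23873889]), 'ee_rot': array([-1.79998682e+02, -1.09713815e-04,  2.33666968e+01]), 'force': array([ 0.19557683, -1.00635346,  0.06227669]), 'moment': array([ 0.01271116, -0.0176892 , -0.05993618]), 'grasp_force': 0.0, 'opening': 0.08796812885074946}
```

View pics/scene0.png

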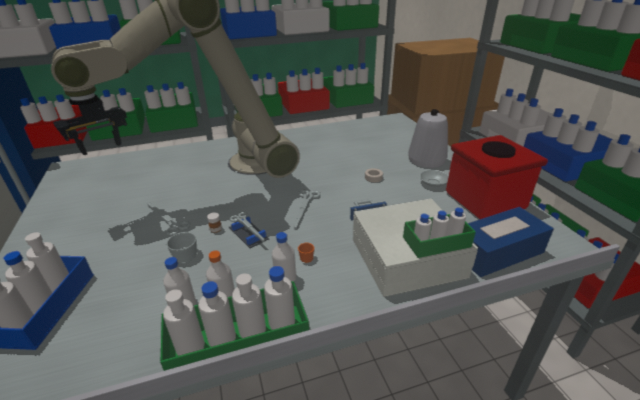

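View pics/top0.png

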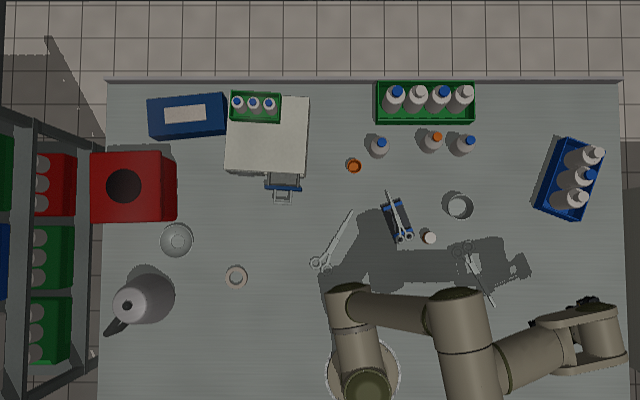

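The pictures show the scene and top views. There are three forceps-like things in the top picture: (398,217) on the blue rest, (332,240) and (478,272) on the table. The first is about 53 px (~170 mm) long and the others 73-77 px, so the small one on the rest is meant. I'll check that in a crop, together with the drawer.

```bash
cat > h.py <<'E'
from cell import ctrl,status,eyes,models
import cv2,numpy as np
from scipy.spatial.transform import Rotation as Ro
def cam(c):
    i=eyes.camera_info(c); f=200/np.tan(np.radians(i["fov_y"]/2))
    return f,i["cx"],i["cy"],np.array(i["R"]),np.array(i["t"])
def back(c,p,z):
    f,cx,cy,R,t=cam(c); d=R.T@np.array([(p[0]-cx)/f,(p[1]-cy)/f,1]); o=-R.T@t
    return o+d*(z-o[2])/d[2]
def proj(c,X):
    f,cx,cy,R,t=cam(c); q=R@np.asarray(X)+t; return np.array([f*q[0]/q[2]+cx,f*q[1]/q[2]+cy])
def crop(c,x0,y0,x1,y1,k,name,pts=[]):
    im=eyes.get_image(c)[y0:y1,x0:x1,::-1]
    im=cv2.resize(im,None,fx=k,fy=k,interpolation=cv2.INTER_CUBIC)
    for X in pts:
        u=(proj(c,X)-[x0,y0]+.5)*k; cv2.circle(im,tuple(int(a) for a in u),3,(0,0,255),1)
    cv2.imwrite(f"pics/{name}.png",im)
E
python3 - <<'E'
from h import *
a=eyes.get_image("top")[120:260,250:490,::-1]
cv2.imwrite("pics/c1.png",cv2.resize(a,(800,467),interpolation=cv2.INTER_CUBIC))
P=lambda p,z,c="top":np.round(back(c,p,z),3)
print("tip",P((389,193),.031),"tail",P((409,243),.031),"tipS",P((263,240),.031,"scene"),"tailS",P((237,213),.031,"scene"))
print("org",P((398,222),.026),P((247,226),.026,"scene"))
print("potrim",P((462,205),.055),P((182,241),.055,"scene"),"mouth",P((281,174),.096),P((375,209),.096,"scene"),"handle",P((286,202),.07),P((361,202),.07,"scene"))
for t in ["pot","forceps","drawer_handle","unit_mouth","rest"]:
  for d in models.trace("top",t)[:4]:
    m=d["pixels"]; r=cv2.minAreaRect(np.argwhere(m)[:,::-1].astype(np.float32)); print(t,round(d["conf"],2),m.sum(),np.round(r[0],1),np.round(r[1],1),round(r[2],1))
E
```

```text
tip [ 0.576 -0.084  0.031] tail [ 0.416 -0.147  0.031] tipS [ 0.58  -0.079  0.031] tailS [ 0.414 -0.133  0.031]
org [ 0.483 -0.113  0.026] [ 0.488 -0.113  0.026]
potrim [ 0.536 -0.311  0.055] [ 0.537 -0.304  0.055] mouth [0.63  0.257 0.096] [0.628 0.257 0.096] handle [0.544 0.243 0.07 ] [0.544 0.249 0.07 ]
pot 0.87 552 [460.5 206.5] [25.5 25.5] 45.0
forceps 0.98 580 [481.  271.6] [72.5 24.7] 51.3
forceps 0.86 474 [338.5 244.5] [23.9 68.8] 39.8
drawer_handle 0.82 691 [282.5 187.9] [35.2 31.5] 3.4
unit_mouth 0.86 7545 [265.8 146.4] [ 83.2 112.2] 3.8
rest 0.75 625 [397.1 219.6] [41.1 21.8] 68.6
```

View pics/c1.png

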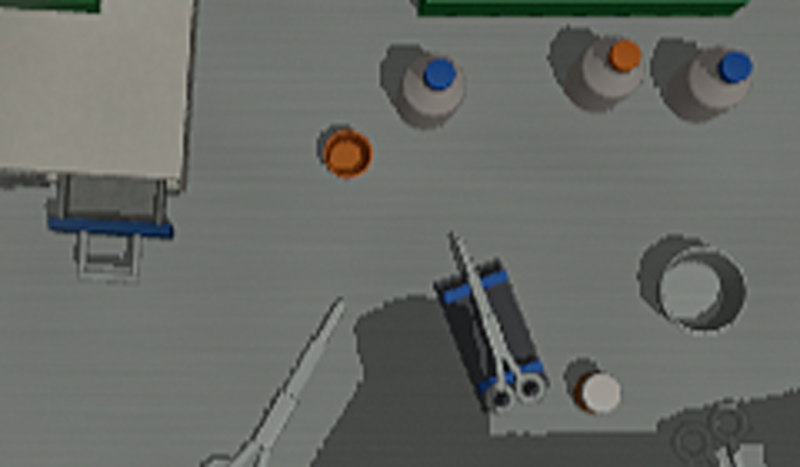

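The crop shows the small forceps: tip at about (385.6,190.5), rings at about (404.5,239), lying on the rest's blue bars. The blue drawer front is at about (283,188.5), with its handle bar at (282,203). Next I refine these by segmentation and check reachability.

```bash
cat > m.py <<'E'
from h import *
im=eyes.get_image("top"); hsv=cv2.cvtColor(im,cv2.COLOR_RGB2HSV); g=im.max(2).astype(int)
def rect(mask,x0,y0,x1,y1):
    m=np.zeros_like(mask,bool); m[y0:y1,x0:x1]=mask[y0:y1,x0:x1]
    n,l,s,_=cv2.connectedComponentsWithStats(m.astype(np.uint8)); k=1+s[1:,4].argmax()
    return np.argwhere(l==k)[:,::-1].astype(np.float32)
blue=(hsv[...,0]>100)&(hsv[...,0]<130)&(hsv[...,1]>110)
p=rect(blue,255,170,310,200); r=cv2.minAreaRect(p); print("front",len(p),r)
W=np.array([back("top",q,.088) for q in p]); print(" world",W.mean(0),W.min(0),W.max(0)); d=np.linalg.svd((W-W.mean(0))[:,:2])[2][0]; print(" dir",np.degrees(np.arctan2(d[1],d[0])))
# unit top: bright low-sat
wh=(hsv[...,1]<60)&(g>150)
p=rect(wh,215,85,315,185); r=cv2.minAreaRect(p); print("unit",len(p),r,[np.round(back("top",b,.108),3) for b in cv2.boxPoints(r)])
for b in cv2.boxPoints(r): pass
p=rect((g>135)&(hsv[...,1]<70),375,180,416,247); W=np.array([back("top",q,.034) for q in p])[:,:2]
print("forceps px",len(p),W.mean(0)); d=np.linalg.svd(W-W.mean(0))[2][0]; d*=np.sign(d[0]); s=W@d; print(" yaw",np.degrees(np.arctan2(d[1],d[0])),"len",np.ptp(s), "tip",W[s.argmax()],"tail",W[s<s.min()+.012].mean(0))
for t in ["saline_a","pill_jar","med_cup","pot"]:
    for c in ("top","scene"):
        print(t,c,[np.round(back(c,d["pixel"],0)[:2],3).tolist() for d in models.place_of(c,t) if d["conf"]>.5])
for d in models.trace("top","pot")[:1]:
    q=np.argwhere(d["pixels"])[:,::-1].astype(np.float32); c,_=cv2.minEnclosingCircle(q); print("pot mask centre",np.round(back("top",c,.05),3),_)
E
python3 m.py
python3 - <<'E'
from h import *
for n,p,o in [("grasp",(.485,-.112,.028),[180,0,21.5])]+[(f"dip{h}",np.array([.536,-.308,.02])-np.array([.07*np.cos(np.radians(h)),.07*np.sin(np.radians(h)),-.07]),[180,45,h]) for h in (-120,-90,-60,60,90,120)]+[("ins",(.56,.26,.1),[180,25,-3.6]),("lay",(.58,.26,.052),[180,0,-3.6]),("hook",(.57,.26,.06),[180,0,-3.6])]:
    for k in (0,1):
        oo=[180,-o[1],o[2]+180] if k else o
        q=ctrl.inverse_kinematics(p,oo); print(n,k,None if q is None else np.round(q))
E
```

```text
front 152 ((282.98834228515625, 187.68678283691406), (36.24178695678711, 4.366479873657227), 3.5763344764709473)
 world [0.58790841 0.25185552 0.088     ] [0.58058345 0.19553128 0.088     ] [0.5961739  0.30758345 0.088     ]
 dir -93.55669695125793
unit 38 ((237.0, 102.0), (10.0, 10.0), 90.0) [array([0.869, 0.41 , 0.108]), array([0.869, 0.379, 0.108]), array([0.837, 0.379, 0.108]), array([0.837, 0.41 , 0.108])]
forceps px 104 [ 0.49470255 -0.1095285 ]
 yaw 18.91190726783762 len 0.1218230064587208 tip [ 0.55664012 -0.08696363] tail [ 0.44672174 -0.12429711]
saline_a top [[0.725, -0.33], [0.737, -0.227], [0.72, -0.052]]
saline_a scene [[0.738, -0.218], [0.721, -0.049], [0.721, -0.308]]
pill_jar top [[0.423, -0.21]]
pill_jar scene [[0.447, -0.212]]
med_cup top [[0.528, -0.3], [0.669, 0.027]]
med_cup scene [[0.653, 0.031]]
pot top [[0.523, -0.305]]
pot scene [[0.538, -0.311]]
pot mask centre [ 0.531 -0.308  0.05 ] 14.298540115356445
grasp 0 [-27.  32.  99.  -0.  49.  42.]
grasp 1 [ -27.   32.   99.    0.   49. -138.]
dip-120 0 [-50.  42.  77.  42.  83. 145.]
dip-120 1 [-50.  42.  77.  42.  83. -35.]
dip-90 0 [-48.  46.  67.  29. 101. 129.]
dip-90 1 [-48.  46.  67.  29. 101. -51.]
dip-60 0 [-44.  49.  60.  13. 114. 107.]
dip-60 1 [-44.  49.  60.  13. 114. -73.]
dip60 0 [-31.  42.  77. -49.  69.  21.]
dip60 1 [ -31.   42.   77.  -49.   69. -159.]
dip90 0 [-32.  38.  87. -59.  44.   8.]
dip90 1 None
dip120 0 [-37.  35.  94. -64.  18. -10.]
dip120 1 None
ins 0 [ 11.  46.  57.   6. 101. 105.]
ins 1 [ 11.  46.  57.   6. 101. -75.]
lay 0 [ 13.  40.  74.  -0.  66. 107.]
lay 1 [ 13.  40.  74.   0.  66. -73.]
hook 0 [ 14.  39.  75.  -0.  66. 107.]
hook 1 [ 14.  39.  75.   0.  66. -73.]
```

```bash
cat >> h.py <<'E'
YD=-3.6; ux=np.array([np.cos(np.radians(YD)),np.sin(np.radians(YD)),0])
def st(m=""):
    s=status.state(); print(m,"t",round(s["time"],2),np.round(s["ee_pos"],4),"F",np.round(s["force"],1),"op",round(s["opening"],4),"gf",round(s["grasp_force"],1))
E
python3 - <<'E'
from h import *
H=np.array([.542,.2545,0]); o=[180,0,YD+90]
ctrl.goto(H+[0,0,.15],o); st("above")
ctrl.grip(.03,20); 
print(ctrl.move_linear(H+[0,0,.056],.15,max_force=12)); st("down")
ctrl.grip(.0,20); st("gripped")
p=status.state()["ee_pos"]
print(ctrl.move_linear(p-.105*ux,.1,max_force=15)); st("pulled")
ctrl.grip(.03); p=status.state()["ee_pos"]; ctrl.move_linear(p+[0,0,.1],.25); st("up")
crop("top",255,110,425,250,4.6,"c2",[])
E
```

```text
above t 5.22 [0.5423 0.2538 0.1501] F [-0.6 -0.8  0.6] op 0.088 gf 0.0
False
down t 6.95 [0.5425 0.2546 0.0568] F [ 0.1 -0.  -0.3] op 0.0298 gf 0.0
gripped t 7.4 [0.5423 0.2545 0.0566] F [-0.1  1.1  4.2] op 0.0094 gf 20.0
True
pulled t 8.22 [0.4567 0.2597 0.0568] F [ 7.  -2.3 -0.9] op 0.0095 gf 20.0
up t 9.27 [0.456  0.2598 0.1565] F [ 0.3 -0.1 -0.2] op 0.03 gf 0.0
```

View pics/c2.png

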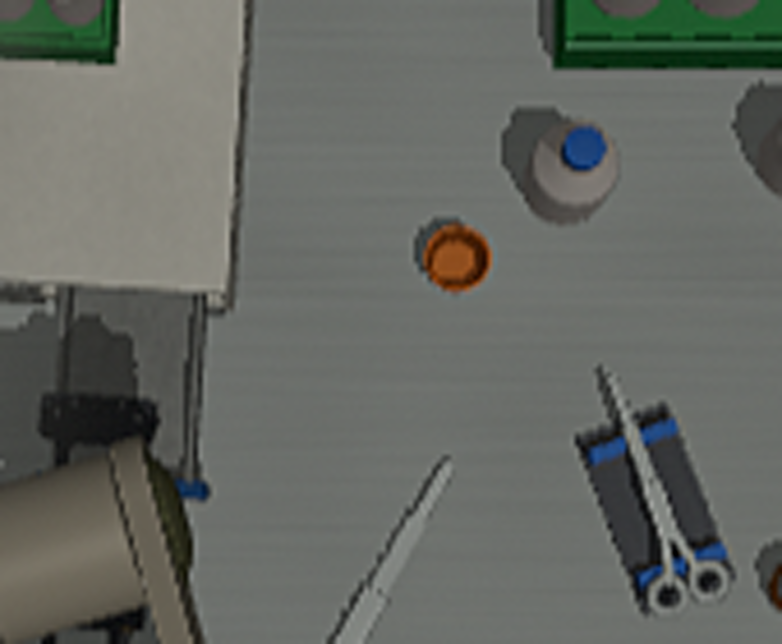

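The drawer is at its stop: handle at about (0.4565, 0.260). The forceps now show clearly out of shadow, tip at (386,191) and tail at (406,241.5).

Run:
```python
from h import *
tip=[back("top",(385.9,190.9),.034)];tail=[back("top",(405.9,241.5),.033)]
for c in ("top","scene"):
    eyes.get_image(c)
    for n,l,a in (("forceps_tip",tip,[.5776,-.0815]),("forceps_tail",tail,[.415,-.14])):
        for d in models.place_of(c,n):
            X=back(c,d["pixel"],.031)
            if np.hypot(*(X[:2]-a))<.03: l.append(X)
    for d in models.place_of(c,"forceps"):
        X=back(c,d["pixel"],.026); print("org",c,np.round(X,3))
print(np.round(tip,3),np.round(tail,3))
t,b=np.mean(tip,0)[:2],np.mean(tail,0)[:2]; u=(t-b)/np.linalg.norm(t-b)
print("len",np.linalg.norm(t-b),"yaw",np.degrees(np.arctan2(u[1],u[0])),"orig",(b+.072*u+t-.1*u)/2)
np.save("f.npy",np.r_[(b+.072*u+t-.1*u)/2,np.degrees(np.arctan2(u[1],u[0]))])
```

```text
org top [ 0.332 -0.365  0.026]
org top [0.406 0.101 0.026]
org top [ 0.471 -0.113  0.026]
org scene [ 0.372 -0.349  0.026]
org scene [0.438 0.075 0.026]
org scene [ 0.484 -0.13   0.026]
[[ 0.583 -0.074  0.034]
 [ 0.576 -0.078  0.031]
 [ 0.57  -0.077  0.031]] [[ 0.421 -0.137  0.033]
 [ 0.422 -0.148  0.031]
 [ 0.421 -0.14   0.031]]
len 0.16799012754636727 yaw 22.887777933631174 orig [ 0.48578397 -0.11413455]
```

Run:
```python
from h import *
y=21.2; u=np.array([np.cos(np.radians(y)),np.sin(np.radians(y)),0]); O=np.array([.487,-.112,0])-.004*u
ctrl.goto(O+[0,0,.12],[180,0,y]); ctrl.grip(.05)
print(ctrl.move_linear(O+[0,0,.028],.15,max_force=12)); st("down")
ctrl.grip(0,35); st("grip")
ctrl.move_linear(O+[0,0,.14],.2); st("lift")
crop("scene",130,130,350,300,3.5,"c3",[O+.104*u+[0,0,.143],O-.068*u+[0,0,.143]])
for n,s in (("forceps_tip",.104),("forceps_tail",-.068)):
    for c in ("scene","top"):
        print(n,c,np.round(proj(c,O+s*u+[0,0,.143])),[np.round(d["pixel"]).tolist() for d in (eyes.get_image(c),models.place_of(c,n))[1]])
```

```text
False
down t 12.37 [ 0.4836 -0.1136  0.0286] F [ 1.4 -0.  -0.3] op 0.0499 gf 0.0
grip t 13.01 [ 0.4834 -0.1135  0.0282] F [-1.   0.3  1.6] op 0.0137 gf 35.0
lift t 13.72 [ 0.4827 -0.1132  0.139 ] F [-0.1 -0.8 -0.6] op 0.0134 gf 35.0
forceps_tip scene [260. 209.] [[149.0, 203.0], [293.0, 226.0], [262.0, 208.0]]
forceps_tip top [391. 189.] [[494.0, 308.0], [388.0, 186.0], [349.0, 208.0]]
forceps_tail scene [231. 185.] [[182.0, 228.0], [233.0, 187.0], [311.0, 191.0]]
forceps_tail top [412. 242.] [[460.0, 243.0], [318.0, 272.0], [414.0, 242.0]]
```

View pics/c3.png

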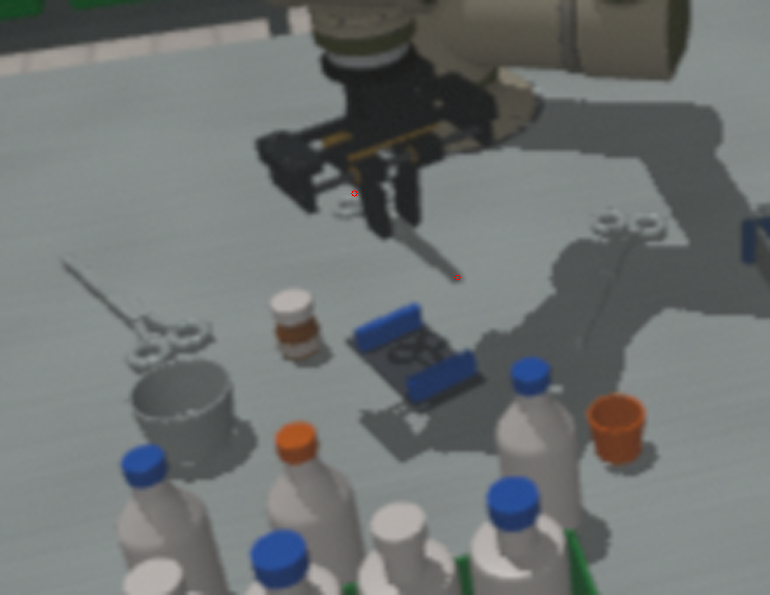

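```bash
cat >> h.py <<'E'
def tcp_for_tip(tip,th,y,s=.104): # tip of forceps -> TCP pose
    o=[180,th,y]; return np.asarray(tip)-Ro.from_euler("xyz",o,degrees=True).apply([s,0,-.003]),o
E
python3 - <<'E'
from h import *
y=-88; h=np.array([np.cos(np.radians(y)),np.sin(np.radians(y)),0]); T=np.array([.533,-.308,0])+.013*h
p1,o=tcp_for_tip(T+[0,0,.11],45,y); p2,_=tcp_for_tip(T+[0,0,.018],45,y)
ctrl.goto(p1,o); st("over")
print(ctrl.move_linear(p2,.12,max_force=8)); st("dip")
crop("scene",120,150,280,270,5,"c4")
E
```

```text
over t 15.57 [ 0.5309 -0.2449  0.1815] F [-0.   0.4 -0.1] op 0.0135 gf 35.0
False
dip t 16.49 [ 0.5311 -0.2456  0.0901] F [ 0.5 -0.3 -1. ] op 0.0134 gf 35.0
```

View pics/c4.png

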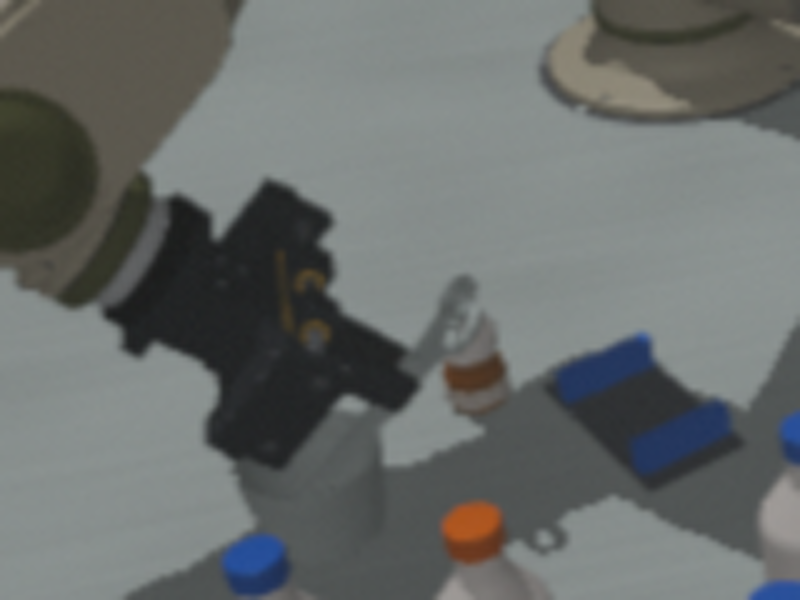

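The tip is inside the pot (rim at about (310,440) in the crop), with no contact forces. Now lift and go to the drawer, re-measuring the drawer on the way.

```bash
cat >> h.py <<'E'
def front():
    im=eyes.get_image("top"); hsv=cv2.cvtColor(im,cv2.COLOR_RGB2HSV)
    m=((hsv[...,0]>100)&(hsv[...,0]<130)&(hsv[...,1]>110)).astype(np.uint8); m[:,:255]=0; m[:,312:]=0; m[:165]=0; m[245:]=0
    n,l,s,_=cv2.connectedComponentsWithStats(m); k=1+s[1:,4].argmax()
    W=np.array([back("top",q,.088) for q in np.argwhere(l==k)[:,::-1]]); d=np.linalg.svd((W-W.mean(0))[:,:2])[2][0]
    return W.mean(0),np.ptp(W[:,1]),np.degrees(np.arctan2(*-d[::-1]))
E
python3 - <<'E'
from h import *
ctrl.hold(.4)
p=status.state()["ee_pos"]; ctrl.move_linear(p+[0,0,.1],.2); st("up")
ctrl.goto([.46,.0,.25],[180,25,-40]); st("mid")
print(front())
eyes.get_image("scene")
for c in ("top","scene"):
    print(c,[np.round(back(c,d["pixel"],.07)[:2],4).tolist() for d in models.place_of(c,"drawer_handle")],[np.round(back(c,d["pixel"],.05)[:2],4).tolist() for d in models.place_of(c,"drawer_floor")],
     [np.round(back(c,d["pixel"],0)[:2],4).tolist() for d in models.place_of(c,"pot")])
crop("top",240,120,350,230,5,"c5",[np.array([.6082,.2502,.05])+x*ux+y*np.array([-ux[1],ux[0],0])+[0,0,z] for x,y,z in ((-.1,.044,.038),(-.1,-.044,.038),(.025,.044,.058),(.025,-.044,.058),(-.152,0,.02))])
E
```

```text
up t 17.59 [ 0.5305 -0.2452  0.1886] F [0.3 0.  0.1] op 0.0136 gf 35.0
mid t 18.64 [ 0.4604 -0.0009  0.2492] F [-0.1  1.  -1.2] op 0.0132 gf 35.0
(array([0.50284093, 0.25689432, 0.088     ]), np.float64(0.11165162490742386), np.float64(86.66494522928953))
top [[0.4496, 0.2593]] [[0.6128, 0.2525]] [[0.5363, -0.3084], [0.4875, -0.1182]]
scene [[0.4459, 0.26]] [[0.5937, 0.2643]] [[0.5354, -0.3043]]
```

View pics/c5.png

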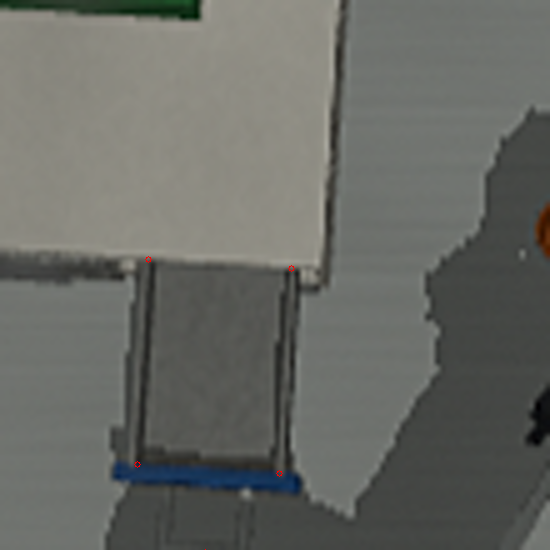

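The overlay points fall on the drawer's inner front corners (138,464)/(280,473) and on the unit's edge (149,259)/(291,268), so the drawer model fits. Next is the insertion.

```bash
cat >> h.py <<'E'
D=np.array([.6082,.2504,.05])
def dr(x,z): return D+x*ux+[0,0,z]
E
python3 - <<'E'
from h import *
p,o=tcp_for_tip(dr(0,.10),25,YD); ctrl.goto(p,o); st("over")
for x,z,v in ((.006,.016,.12),(.066,.010,.08)):
    p,o=tcp_for_tip(dr(x,z),25,YD); print(ctrl.move_linear(p,v,rot=o,max_force=8)); st(str(x))
crop("scene",290,150,450,290,5,"c6")
E
```

```text
over t 20.15 [0.5132 0.2553 0.1916] F [-0.2  0.1 -1.1] op 0.0133 gf 35.0
False
0.006 t 21.0 [0.5192 0.2559 0.108 ] F [-0.1 -0.2 -0.8] op 0.0135 gf 35.0
False
0.066 t 21.9 [0.5784 0.2524 0.1014] F [-1.3 -0.3 -0.9] op 0.0133 gf 35.0
```

View pics/c6.png

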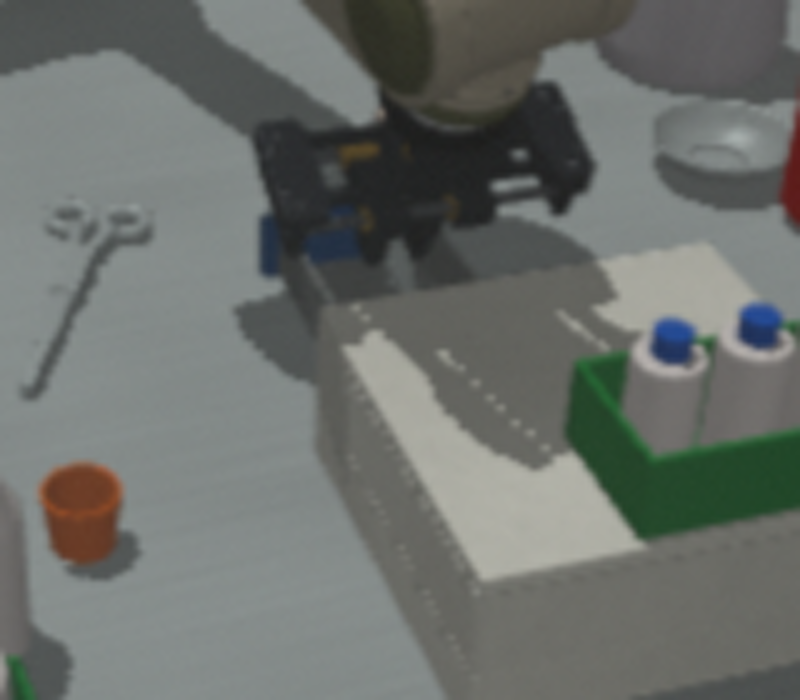

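The gripper sits in front of the unit with the forceps' jaws under the top (about (400,265) in the crop), and no contact. Now lay the forceps flat and release.

Run:
```python
from h import *
print(ctrl.move_linear(dr(-.022,.0035),.06,rot=[180,0,YD],max_force=7)); st("lay")
ctrl.grip(.034); st("open")
p=status.state()["ee_pos"]; ctrl.move_linear(p+[0,0,.15],.2); st("up")
q=p-.22*ux; q[2]=.2
ctrl.goto(q,[180,0,YD]); st("back")
print(front()); 
im=eyes.get_image("top")[120:230,240:350,::-1]; cv2.imwrite("pics/c7.png",cv2.resize(im,None,fx=5,fy=5,interpolation=cv2.INTER_CUBIC))
```

```text
False
lay t 22.91 [0.5865 0.2518 0.0539] F [ 0.1  0.  -1.3] op 0.0133 gf 35.0
open t 23.4 [0.5863 0.2518 0.0535] F [ 0.2 -0.1  0.3] op 0.034 gf 0.0
up t 24.3 [0.5858 0.2516 0.2023] F [ 0.4 -0.3 -0.4] op 0.0338 gf 0.0
back t 25.18 [0.3679 0.2657 0.1999] F [-0.4 -0.1  0.6] op 0.0339 gf 0.0
(array([0.50290987, 0.25557343, 0.088     ]), np.float64(0.11160697014749288), np.float64(86.94311469718721))
```

View pics/c7.png

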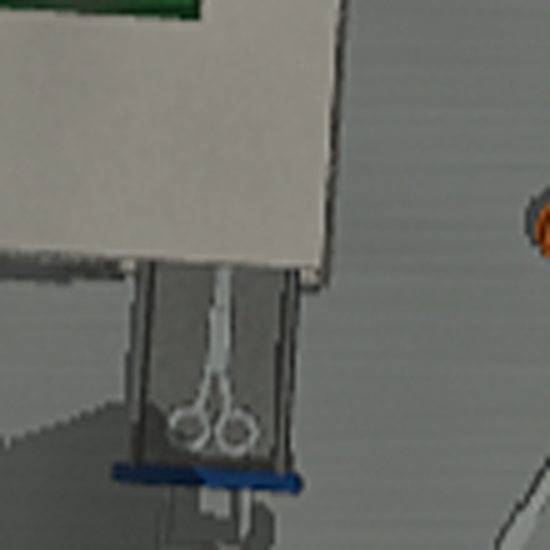

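The forceps lie flat in the drawer, with the rings at about (190..237,430) behind the blue front and the tips under the top. Now push the drawer shut.

Run:
```python
from h import *
ctrl.grip(0,20)
H=dr(-.152,0); H[2]=.06; S=H-.045*ux
ctrl.goto(S+[0,0,.06],[180,0,YD]); ctrl.move_linear(S,.15); st("low")
print(ctrl.move_linear(H+.09*ux,.08,max_force=15)); st("near")
print(ctrl.move_linear(H+.135*ux,.04,max_force=20)); st("shut")
p=status.state()["ee_pos"]; ctrl.move_linear(p-.06*ux,.15); p=status.state()["ee_pos"]; ctrl.move_linear(p-.06*ux+[0,0,.12],.2); st("back")
print(front())
im=eyes.get_image("top")[110:270,230:510,::-1]; cv2.imwrite("pics/c8.png",cv2.resize(im,None,fx=2.8,fy=2.8,interpolation=cv2.INTER_CUBIC))
```

```text
low t 26.92 [0.412  0.2632 0.0615] F [-0.1 -0.6  1. ] op 0.0002 gf 0.0
False
near t 28.76 [0.5462 0.2541 0.06  ] F [-1.2  0.3 -0.3] op 0.0006 gf 0.4
True
shut t 29.41 [0.5659 0.2529 0.0593] F [-2.4 -0.2  2. ] op 0.0002 gf 1.5
back t 30.77 [0.4477 0.2603 0.1788] F [-0.1 -0.1 -0.3] op 0.0005 gf 0.0
(array([0.6265549 , 0.24817198, 0.088     ]), np.float64(0.11532480128747513), np.float64(86.23821647113786))
```

View pics/c8.png

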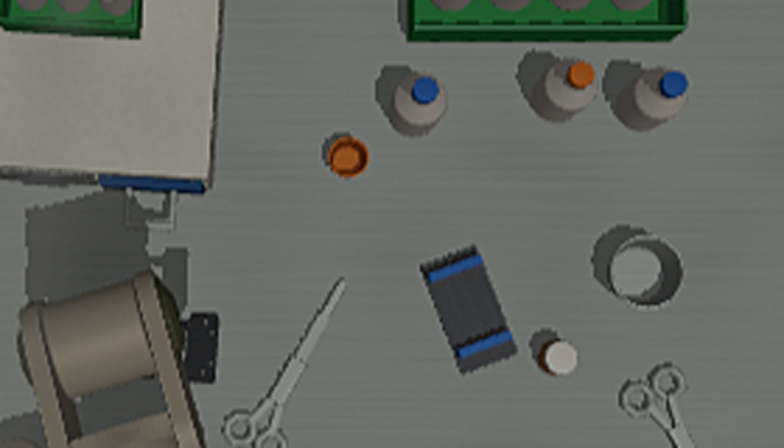

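The drawer front is flush with the unit at about (152,184) in the crop, and everything else is still in place. One firmer confirming push, then hand in.

Run:
```python
from h import *
H=dr(-.152,0); H[2]=.06
ctrl.move_linear(H+.04*ux,.2); ctrl.move_linear(H+.095*ux,.15)
print(ctrl.move_linear(H+.14*ux,.03,max_force=25)); st("shut")
p=status.state()["ee_pos"]; ctrl.move_linear(p-.06*ux,.15); p=status.state()["ee_pos"]; ctrl.move_linear(p-.06*ux+[0,0,.12],.2); st("back")
print(front()); print(ctrl.close_job())
```

```text
True
shut t 32.95 [0.5658 0.253  0.0593] F [-2.4 -0.3  1. ] op 0.0004 gf 1.1
back t 34.32 [0.4472 0.2604 0.1787] F [-0.  -0.3 -0.8] op 0.0004 gf 0.0
(array([0.62659972, 0.24817542, 0.088     ]), np.float64(0.11532480128747513), np.float64(86.23575370245598))
the job is handed in; nothing more can be done
None
```

I dipped the forceps' tip in the pot, laid them flat in the drawer with the tips to the back, pushed the drawer fully shut and handed the job in at about 34 s; the last picture shows the pot and the other things nearby still in place.

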